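# Slide a wheel blank along the rail into the corner pocket of a boring jig

## Task

A round wooden wheel blank lies loose on the plywood jig. Using the fingertips, push it across the board until it is up against the long rail, well short of the pocket, then slide it along, keeping it against the rail, into the corner pocket until it sits home against both the rail and the end stop, and take the hand away. It must stay flat on the board (do not lift it), and leave the square blank, the dowel, the glue bottle and the hammer where they are.

Things in the scene. Friction and masses are not known exactly. Their poses are not given: they have to be found in the camera images.
- jig: Plywood jig board fixed to the bench, 12 mm thick (top face 12 mm above the bench), 220 mm along its x and 360 mm along its y; place and yaw vary. Origin on the bench under the middle of its width (x from -110 to +110, y from -175 to +185 mm). x points across it to the rail on the far side, y along the rail to the end stop and pocket, z up.
- seat (a point): Where the centre of the round blank is when it is fully home in the corner pocket, 10 mm above the board's top face; at (40, 135, 22) mm on the jig, axes as the jig's. The pocket, between rail, end stop and lip, is 64 mm wide and open only along the rail (towards -y).
- rail_face (a point): Top edge of the rail's inner face, 30 mm in +x from the seat, at jig y = 0. The rail is a dark wooden strip 20 mm high, 25 mm thick, along the whole far (+x) side of the board.
- stop_face (a point): Top edge of the end stop's face, 30 mm in +y from the seat. The stop is a dark wooden strip 20 mm high, 20 mm thick, running 99 mm from the rail towards -x.
- lip_end (a point): Top inner corner of the lip's open end. The lip is a dark wooden strip 20 mm high, 25 mm thick, parallel to the rail, inner face 34 mm in -x from the seat, reaching from the stop back to 15 mm in -y from the seat.
- blank_center (a point): Centre of the round wheel blank, half-way up: a plain wooden disc 60 mm across, 20 mm thick, about 50 g, lying flat on the jig board, with a small dark centre mark. At the start it lies 80 to 105 mm short of home in the seat's x and 115 to 260 mm short in its y; it slides with ordinary wood friction.
- square_center (a point): Centre, half-way up, of a square wooden blank 50 x 50 x 20 mm lying flat on the jig board beside the round one, at either side of it along y, never nearer than 75 mm to the seat in x. To be left alone.
- dowel: Plain wooden dowel, 28 mm across, 45 mm tall, standing on the jig board in front of the lip (105 to 125 mm from the seat towards -x). Origin at the centre of its underside. To be left alone.
- glue: White glue bottle, 56 mm across, 140 mm tall, standing on the bench to the left of the jig. Origin at the centre of its underside. To be left alone.
- hammer: Hammer 260 mm long lying on the bench to the right of the jig. Origin under the middle of its length, handle to its -x. To be left alone.

How it is judged:
On the way:
1. the round blank is against the rail (within 4 mm), still at least 50 mm short of home along it (x of blank_center in the frame of seat above -0.004 m and y of blank_center in the frame of seat below -0.05 m), for 0.1 s.
At the end, for the whole second after the job is handed in: The round blank lies flat and still on the board in the corner pocket, its centre within 3 mm of home both across to the rail and along to the end stop (x of blank_center in the frame of seat between -0.003 and 0.003 m and y of blank_center in the frame of seat between -0.003 and 0.003 m and z of blank_center in the frame of seat between -0.003 and 0.003 m and angle between blank_center's own z axis and vertical below 0.06 rad and linear speed of blank below 0.01 m/s); the robot touches nothing.
It fails at once if the round blank is lifted more than 6 mm or tipped more than 0.2 rad (z of blank_center in the frame of seat above 0.006 m or angle between blank_center's own z axis and vertical above 0.2 rad).
It fails at once if the round blank is more than 8 mm off the rail on the last 70 mm of its way home (y of blank_center in the frame of seat above -0.07 m and x of blank_center in the frame of seat below -0.008 m).
It fails at once if the square blank, dowel, glue bottle or hammer is moved more than 12 mm, or the dowel or bottle tipped (distance of any of square_center, dowel, glue, hammer from where it was at the start of the episode above 0.012 m or angle between any of dowel, glue's own z axis and vertical above 0.3 rad).
It also fails if it takes over 54 s, if anything falls off the work surface, if the arm or the gripper's body presses on something with over 40 N, if the wrist force passes 120 N, or if a joint passes its speed limit or range.

## Robot

A 7-joint arm with a two-finger parallel gripper is mounted at the origin on the work surface. World frame = base frame: x ahead of the robot, y to its left, z up, the work surface at z = 0. Lengths are in m, angles in rad, forces in N, time in s.
With the tool pointing down it reaches from about 0.4 to 0.9 m from the base axis. Payload 5.6 kg.
Tool frame: the origin (TCP) lies at the very end of the fingers, on their centre line; the grasp point (between the pads) lies 19 mm behind it; x points along the fingers, z is the direction in which the jaws open and shut, and the axes are right-handed (so a half turn about x gives the same grasp; the last joint's range is limited). The gripper opens to 92 mm and grips with 3 to 60 N. Pads are 20 mm wide; open, the fingers measure 128 mm over their backs; the gripper's body (75 mm by 189 mm) begins 69 mm behind the grasp point.
Start: joints at [1.228, 0.468, -0.012, 1.603, 0.006, 1.071, -0.056], TCP at [0.192, -0.621, 0.215] pointing down, gripper open.
Joint ranges: [-2.53, 2.53], [-0.31, 2.02], [-1.57, 1.55], [0.28, 2.44], [-1.29, 4.43], [0.15, 1.84], [-2.92, 2.92]. Speed limits (rad/s): [2.57, 2.57, 3.14, 3.14, 3.14, 3.14, 3.14].

## Interface

Orientations are given as a rotation vector (axis times angle).
In Python, from station import monitor, eyes, robot gives the robot as it stands.
- The arm moves only by the tool send_rows, never from a script. Its argument "motion" is a list of rows, each a list of 3 entries, a list of its own where there are three numbers: the turn, a rotation vector about the tool's x, y, z in rad, then the shift along the tool's x, y, z in mm, then the opening, from 0 (shut) to 1 (fully open). In form: [[[ax, ay, az], [dx, dy, dz], fingers], ...]. A call has 1 to 10 rows; each row shifts and turns the pose as measured when the row begins, along the tool's axes as they then stand; what a row does not reach is not made up. A row lasts 1/10 s, in which the tool goes at most 50 mm and 8.59 degrees, less where a joint would pass 70% of its speed; a pose out of reach is approached as far as the arm can. A call with a gripper value outside its range is refused whole. The fingers move at their own pace and stop on an object; the grip force is fixed at half the most. Time passes only in rows, so rows that do not move let the fingers close. It gives the time, the measured TCP pose, the force and the opening at its end, in the units of the state.
- monitor.sense(): the state, without advancing time (a new reading comes with each control period).
- eyes.read_camera(name): name is "scene" or "side" or "wrist"; returns a dict with "img" (420x560x3 uint8, red, green, blue), "vertical_fov" (degrees; the focal length in pixels is half the picture's height over the tangent of half this angle, whatever the lens; pixels are square), "cx", "cy" (the principal point, pixels), "R" (3x3) and "t" (3): a world point X has camera coordinates R X + t. Camera axes: x right, y down, z forward; pixel columns grow to the right and rows downward; lengths in m; the calibration is good to about 2 mm. The wrist camera is an equidistant fisheye: a pixel r from the principal point sees the ray r / f radians off the axis. A picture is of the moment at which its call begins. There is no depth.
- robot.finish_job(): hands the job in, once; it reports no verdict.
Trained networks look in the newest picture that a camera, given by its name, has taken for a name from the list of things; names that differ only in an ending like _2 or _b are one class to them, and where a whole thing is asked for, a point or a joint stands for the part that bears it (a point fixed in the world has none). Each returns a list of dicts, best first, with "confidence" (0 to 1); they miss things now and then, are a little off and sometimes report something else, mostly with a low value. They report only what shows in the picture. A call takes as long as a camera call.
- eyes.regions_of(camera, query): "pixels" (420x560 bool, what is visible of it) and "box" ([left, top, right, bottom] in pixels, round what is visible of it).
The state is a dict: "t": time; "joint_pos": joint angles; "dq": joint speeds; "tau": joint torques, N m; "tool_pos": TCP position; "tool_rot": TCP orientation; "wrist_force": force on the tool from outside, world axes, zero at the start; "ft_torque": the same for the moment, N m; "finger_gap": opening from 0.0 (shut) to 1.0 (fully open).
Only numpy, scipy, OpenCV 4.12 (cv2) and the standard library are available. Lean on these libraries where they do the work, as an engineer would, in place of code of your own. Each camera call takes 0.05 s, during which the arm holds its last target.

## Working session

There is one attempt and no reset: what is moved stays moved. The work goes in short steps, Python scripts to look and compute and a tool call to move; the robot and the scene stay as the last step left them, time stands still between calls to the robot, and variables do not carry over. Pictures are saved under pics/ and viewed, and the job is handed in when it is done.

Besides the shell and the picture viewer there is one more tool, called after "Request:" as a command line: name --argument value ..., lists and objects as JSON in quotes. send_rows: Moves the arm, as the interface text tells. Its arguments: {"type":"object","properties":{"motion":{"type":"array"}},"required":["motion"]}

```bash
mkdir -p pics; cat > h.py <<'E'
import numpy as np, cv2
from station import monitor, eyes, robot
from scipy.spatial.transform import Rotation as Ro
def shot(cam,name):
    d=eyes.read_camera(cam); cv2.imwrite(f'pics/{name}.png',d['img'][:,:,::-1]); return d
def f(d): return d['img'].shape[0]/2/np.tan(np.radians(d['vertical_fov'])/2)
def ray(d,u,v,z,fish=False):
    x=(u-d['cx'])/f(d); y=(v-d['cy'])/f(d)
    if fish:
        th=np.hypot(x,y); s=np.sin(th)/max(th,1e-9); r=np.array([x*s,y*s,np.cos(th)])
    else: r=np.array([x,y,1.])
    R=np.array(d['R']);t=np.array(d['t']); c=-R.T@t; w=R.T@r
    return c+w*(z-c[2])/w[2]
def proj(d,X):
    p=np.array(d['R'])@np.array(X)+np.array(d['t']); return d['cx']+f(d)*p[0]/p[2], d['cy']+f(d)*p[1]/p[2]
E
python3 - <<'E'
from h import *
for c in ['scene','side','wrist']:
    d=shot(c,c+'0'); print(c,d['vertical_fov'],d['cx'],d['cy'],np.round(-np.array(d['R']).T@d['t'],3))
    for n in ['jig','blank_center','square_center','dowel','glue','hammer']:
        for r in eyes.regions_of(c,n)[:2]: print(n,round(r['confidence'],2),r['box'])
s=monitor.sense(); print(s)
E
```

```text
scene 48.407935650864786 274.1074280429383 197.4788086349431 [1.314 0.622 1.047]
blank_center 0.73 [216.3, 177.8, 353.1, 262.8]
blank_center 0.66 [252.2, 183.4, 273.2, 200.2]
square_center 0.62 [280.7, 191.0, 299.7, 208.7]
square_center 0.55 [218.4, 177.5, 351.2, 262.0]
dowel 0.61 [327.6, 195.5, 335.9, 215.7]
glue 0.87 [411.6, 228.0, 440.7, 273.4]
hammer 0.87 [131.6, 136.9, 195.7, 181.1]
side 49.517725072579125 276.74442341821896 212.59897047826473 [0.079 0.684 0.816]
jig 0.61 [189.0, 179.2, 320.3, 303.7]
blank_center 0.82 [280.5, 198.8, 305.9, 219.9]
square_center 0.63 [273.8, 219.3, 302.0, 245.2]
square_center 0.22 [194.0, 179.2, 323.4, 307.4]
dowel 0.5 [272.9, 261.1, 289.3, 283.7]
hammer 0.59 [290.9, 117.7, 372.2, 152.4]
wrist 65.70646984690485 286.5434538364576 210.1958780219924 [ 0.265 -0.599  0.385]
{'t': 1.05, 'joint_pos': array([ 1.22800688,  0.46749128, -0.01159432,  1.60269489,  0.00602404,
        1.07142123, -0.05630892]), 'dq': array([ 0.00020083, -0.00032306, -0.00175414,  0.00074884, -0.00085793,
        0.00063715,  0.00043182]), 'tau': array([-4.96708089e-04, -5.20426154e+01, -1.25391805e-02, -2.44056863e+01,
       -5.65863680e-02,  1.13458314e-02,  1.29806335e-05]), 'tool_pos': array([ 0.1919068 , -0.62102909,  0.21460015]), 'tool_rot': array([ 0.9855824 ,  1.33622573, -0.9856887 ]), 'wrist_force': array([-0.03206228, -0.38044041,  0.55261313]), 'ft_torque': array([ 0.04637331,  0.00652881, -0.03069487]), 'finger_gap': 1.0007326490015906}
```

```bash
python3 - <<'E'
import cv2
a=cv2.imread('pics/scene0.png')[120:290,110:460];cv2.imwrite('pics/s0c.png',cv2.resize(a,None,fx=2.28,fy=2.28,interpolation=2))
a=cv2.imread('pics/side0.png')[110:320,160:400];cv2.imwrite('pics/d0c.png',cv2.resize(a,None,fx=2.8,fy=2.8,interpolation=2))
E
```

```text
(no output)
```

View pics/s0c.png

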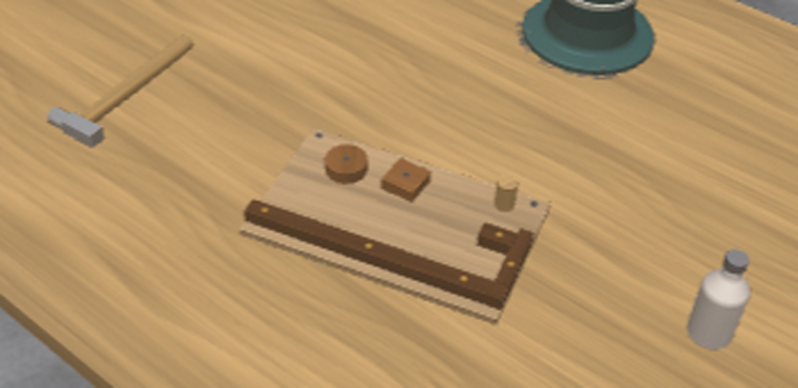

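View pics/d0c.png

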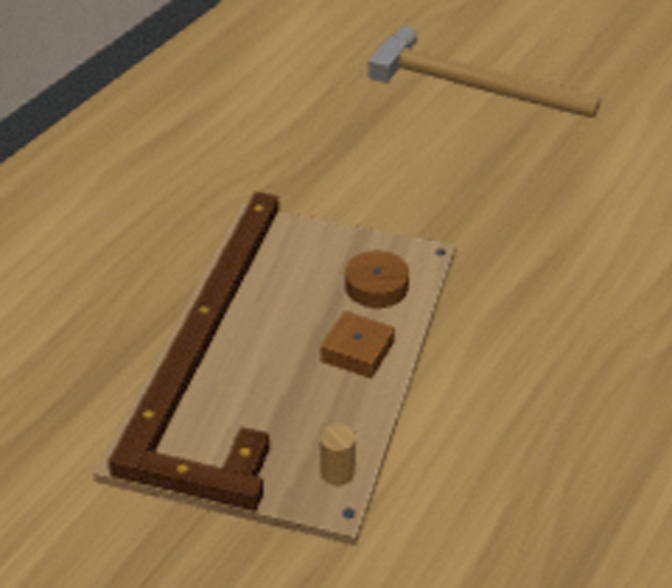

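The crops show the round blank at the far -y end, the square in the middle, the dowel near the lip, and the pocket at the glue-bottle end. Next I'll fit the jig pose from its corners.

```bash
cat >> h.py <<'E'
def J(p,q):
    c,s=np.cos(q[2]),np.sin(q[2]); p=np.array(p,float)/1000
    return np.array([q[0]+c*p[0]-s*p[1],q[1]+s*p[0]+c*p[1],p[2]])
def Ji(X,q):
    c,s=np.cos(q[2]),np.sin(q[2]); dx,dy=X[0]-q[0],X[1]-q[1]
    return np.array([c*dx+s*dy,-s*dx+c*dy])*1000
E
cat > fit.py <<'E'
from h import *
from scipy.optimize import least_squares
sd=eyes.read_camera('side'); sc=eyes.read_camera('scene')
P=[]
for p,u in [((-110,-175,12),(456,247)),((-110,185,12),(357,531)),((110,185,12),(96,475)),((95,-175,32),(253,194)),((70,-175,32),(279,200)),((6,120,32),(240,430)),((-19,120,32),(268,434))]:
    P.append((sd,p,((u[0]+.5)/2.8-.5+160,(u[1]+.5)/2.8-.5+110)))
for p,u in [((-110,-175,12),(313,131)),((-110,185,12),(550,203)),((110,185,12),(497,317)),((110,-175,12),(240,229)),((95,185,32),(503,293))]:
    P.append((sc,p,((u[0]+.5)/2.28-.5+110,(u[1]+.5)/2.28-.5+120)))
fn=lambda q: np.concatenate([np.array(proj(d,J(p,q)))-u for d,p,u in P])
best=min((least_squares(fn,[.5,0,a],loss='soft_l1') for a in np.linspace(-3,3,7)),key=lambda r:r.cost)
print(best.x,np.degrees(best.x[2]),np.round(fn(best.x).reshape(-1,2),1).tolist())
q=best.x; np.save('q.npy',q)
for n,d,k in [('side',sd,3),('scene',sc,2.28)]:
    for thing in ['blank_center','square_center','dowel','glue']:
        for r in eyes.regions_of(n,thing)[:2]:
            m=r['pixels']; ys,xs=np.nonzero(m); 
            X=ray(d,xs.mean(),ys.mean(),.022); print(n,thing,round(r['confidence'],2),m.sum(),X.round(3),Ji(X,q).round(1))
for n,d,(U,V),s,o in [('side',sd,(376,271),2.8,(160,110)),('side sq',sd,(358,337),2.8,(160,110)),('scene',sc,(346,158),2.28,(110,120)),('scene sq',sc,(406,174),2.28,(110,120))]:
    X=ray(d,(U+.5)/s-.5+o[0],(V+.5)/s-.5+o[1],.032); print(n,'mark',X.round(4),Ji(X,q).round(1))
print('seat',J((40,135,22),q))
E
python3 fit.py
```

```text
[0.53018878 0.02349559 0.27901814] 15.986561657574963 [[-0.3, -0.6], [0.0, 2.6], [-1.1, 0.0], [0.2, -0.7], [-0.5, -1.3], [0.3, -0.9], [0.7, 0.0], [0.1, -2.0], [0.4, -1.1], [0.4, 0.2], [-0.2, -0.7], [0.2, 2.4]]
side blank_center 0.57 408 [ 0.507 -0.083  0.022] [-51.6 -96. ]
side square_center 0.67 487 [ 0.479 -0.     0.022] [-55.7  -8.8]
side dowel 0.61 254 [0.426 0.116 0.022] [-74.3 117. ]
side glue 0.66 1622 [0.442 0.425 0.022] [ 25.9 410.3]
scene blank_center 0.75 273 [ 0.509 -0.08   0.022] [-48.9 -93.3]
scene square_center 0.56 267 [0.48  0.003 0.022] [-53.9  -6.1]
scene square_center 0.55 5997 [0.555 0.054 0.022] [31.7 22.1]
scene dowel 0.62 6004 [0.553 0.053 0.022] [30.4 22.2]
scene dowel 0.41 121 [0.408 0.121 0.022] [-90.4 127.1]
scene glue 0.9 772 [0.395 0.432 0.022] [-17.  429.9]
side mark [ 0.5073 -0.0824  0.032 ] [-51.1 -95.5]
side sq mark [4.766e-01 4.000e-04 3.200e-02] [-57.9  -7.4]
scene mark [ 0.5078 -0.0813  0.032 ] [-50.4 -94.6]
scene sq mark [0.4783 0.0014 0.032 ] [-55.9  -6.9]
seat [0.53146123 0.16429112 0.022     ]
```

```bash
cat > plan.py <<'E'
from h import *
import sys
# args: jig x,y (mm) world z (mm), push dir angle in jig deg (0=+x, 90=+y): tool y // push dir
q=np.load('q.npy')
s=monitor.sense(); R=Ro.from_rotvec(s['tool_rot']).as_matrix()
print('t',round(s['t'],2),'tcp jig',Ji(s['tool_pos'],q).round(1),'z',round(s['tool_pos'][2]*1000,1),'F',s['wrist_force'].round(1),'gap',round(s['finger_gap'],3),'R',R.round(2).tolist())
print('push dir now (tool +-y), jig deg',round(np.degrees(np.arctan2(R[1,1],R[0,1])-q[2]),1))
if len(sys.argv)>1:
    x,y,z,a=map(float,sys.argv[1:5])
    T=J((x,y,z),q); th=np.radians(a)+q[2]
    yv=np.array([np.cos(th),np.sin(th),0]); 
    best=None
    for sg in (1,-1):
        xv=np.array([0,0,-1.]); Rt=np.stack([xv,sg*yv,np.cross(xv,sg*yv)],1)
        rv=Ro.from_matrix(R.T@Rt).as_rotvec()
        if best is None or np.linalg.norm(rv)<np.linalg.norm(best): best=rv
    print('target',T.round(4),'shift tool mm',((R.T@(T-s['tool_pos']))*1000).round(1),'turn',best.round(3),'shift world',((T-s['tool_pos'])*1000).round(1))
E
python3 plan.py -103 -95 200 0
```

```text
t 1.55 tcp jig [-502.7 -526.4] z 214.6 F [-0.4 -0.1 -0.1] gap 1.002 R [[-0.0, 0.96, 0.3], [-0.0, 0.3, -0.96], [-1.0, -0.0, 0.0]]
push dir now (tool +-y), jig deg 1.2
target [ 0.4573 -0.0962  0.2   ] shift tool mm [  14.6  408.6 -423. ] turn [0.021 0.    0.   ] shift world [265.4 524.8 -14.6]
```

Request:
send_rows --motion '[[[0.02,0,0],[0,30,-31],0.33],[[0,0,0],[0,34,-35],0.33],[[0,0,0],[0,34,-35],0.33],[[0,0,0],[0,34,-35],0.33],[[0,0,0],[0,34,-35],0.33],[[0,0,0],[0,34,-35],0.33],[[0,0,0],[0,34,-35],0.33],[[0,0,0],[0,34,-35],0.33],[[0,0,0],[0,34,-35],0.33],[[0,0,0],[0,34,-35],0.33]]'

```text
t: 2.55
tool_pos: [0.4224, -0.1919, 0.2138]
tool_rot: [1.008, 1.316, -1.016]
wrist_force: [1.3, 0.8, -0.5]
finger_gap: 0.333
```

```bash
python3 plan.py -103 -95 120 0
```

```text
t 2.55 tcp jig [-162.9 -177.4] z 213.8 F [ 1.3  0.8 -0.5] gap 0.333 R [[0.0, 0.97, 0.26], [-0.01, 0.26, -0.97], [-1.0, -0.0, 0.01]]
push dir now (tool +-y), jig deg -0.9
target [ 0.4573 -0.0962  0.12  ] shift tool mm [ 93.1  58.6 -84.1] turn [-0.015  0.008  0.   ] shift world [ 34.9  95.7 -93.8]
```

Request:
send_rows --motion '[[[-0.008,0.004,0],[22,20,-28],0.33],[[-0.007,0.004,0],[24,20,-28],0.33],[[0,0,0],[24,20,-28],0.33],[[0,0,0],[22,0,0],0.33],[[0,0,0],[0,0,0],0.33]]'

```text
t: 3.05
tool_pos: [0.4644, -0.084, 0.1218]
tool_rot: [0.995, 1.325, -0.986]
wrist_force: [-0.2, -0.6, -0.8]
finger_gap: 0.328
```

```bash
python3 plan.py -103 -95 19 0; python3 - <<'E'
from h import *
q=np.load('q.npy'); d=shot('wrist','w1'); shot('side','sd1')
for n in ['blank_center','square_center','rail_face','jig']:
    for r in eyes.regions_of('wrist',n)[:2]:
        ys,xs=np.nonzero(r['pixels']); print(n,r['confidence'],r['box'],Ji(ray(d,xs.mean(),ys.mean(),.03,True),q))
E
```

```text
t 3.05 tcp jig [-92.9 -85.2] z 121.8 F [-0.2 -0.6 -0.8] gap 0.328 R [[0.01, 0.96, 0.29], [-0.0, 0.29, -0.96], [-1.0, 0.01, 0.0]]
push dir now (tool +-y), jig deg 0.7
target [ 0.4573 -0.0962  0.019 ] shift tool mm [102.7 -11.2   9.4] turn [ 0.013  0.003 -0.009] shift world [  -7.   -12.2 -102.8]
blank_center 0.71 [263.6, 128.0, 338.0, 201.2] [-49.81625286 -95.32152399]
square_center 0.79 [166.2, 136.8, 230.8, 201.7] [-54.50012339 -10.07918361]
rail_face 0.7 [21.1, 0.0, 397.0, 230.4] [  0.07078907 -23.42082505]
jig 0.7 [25.2, 0.6, 397.1, 230.3] [ -0.13596398 -23.52166444]
```

View pics/w1.png

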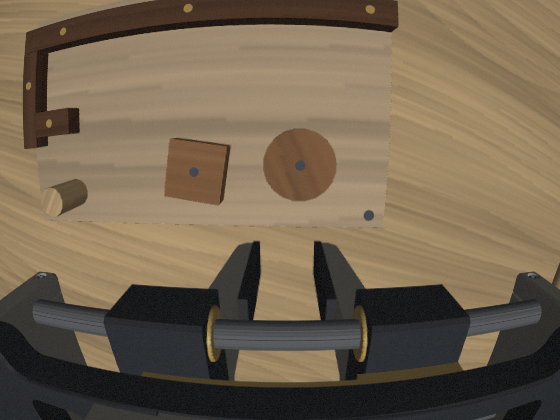

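The wrist view agrees with the other cameras: round blank at pixel (300,165), square at (194,172), and clear board between the blank and the rail. I'll check the rail line from here and then descend.

```bash
python3 - <<'E'
from h import *
q=np.load('q.npy'); d=eyes.read_camera('wrist')
for u,v,z,e in [(300,165,.032,'blank mark'),(194,172,.032,'sq mark'),(397,28,.032,'70,-175 top'),(391,60,.012,'board edge y=-175'),(385,226,.012,'-110,-175'),(200,22,.032,'x=70 top?'),(79,110,.032,'6,120 lip'),(388,0,.032,'95,-175')]: print(e,Ji(ray(d,u,v,z,True),q).round(1))
E
```

```text
blank mark [-48.2 -99.1]
sq mark [-53.7 -10.6]
70,-175 top [  72.9 -180.2]
board edge y=-175 [  47.8 -180.8]
-110,-175 [-106.3 -182. ]
x=70 top? [ 74.2 -15.4]
6,120 lip [  7.7 103.5]
95,-175 [  98.8 -173.1]
```

Request:
send_rows --motion '[[[0.012,0.003,-0.009],[20,-11,9],0.33],[[0,0,0],[25,0,0],0.33],[[0,0,0],[25,0,0],0.33],[[0,0,0],[10,0,0],0.33],[[0,0,0],[5,0,0],0.33],[[0,0,0],[0,0,0],0.33]]'

```text
t: 4.0
tool_pos: [0.4634, -0.1027, 0.0425]
tool_rot: [1.011, 1.307, -1.001]
wrist_force: [-0.0, -0.4, -1.2]
finger_gap: 0.326
```

```bash
python3 plan.py -90 -95 20 0
```

```text
t 4.0 tcp jig [ -99. -103.] z 42.5 F [-0.  -0.4 -1.2] gap 0.326 R [[0.02, 0.96, 0.27], [-0.01, 0.27, -0.96], [-1.0, 0.02, 0.01]]
push dir now (tool +-y), jig deg -0.6
target [ 0.4698 -0.0926  0.02  ] shift tool mm [22.5  8.6 -8.3] turn [-0.01   0.011 -0.015] shift world [  6.5  10.1 -22.5]
```

Request:
send_rows --motion '[[[-0.01,0.011,-0.015],[12,-1,-7],0.33],[[0,0,0],[8,0,0],0.33],[[0,0,0],[2,0,0],0.33],[[0,0,0],[0,0,0],0.33]]'

```text
t: 4.4
tool_pos: [0.4625, -0.0959, 0.0207]
tool_rot: [1.001, 1.327, -0.999]
wrist_force: [-0.7, 0.4, -0.0]
finger_gap: 0.328
```

```bash
python3 plan.py 4 -95 20 0
```

```text
t 4.4 tcp jig [-97.9 -96.1] z 20.7 F [-0.7  0.4 -0. ] gap 0.328 R [[0.0, 0.96, 0.28], [0.0, 0.28, -0.96], [-1.0, 0.0, 0.0]]
push dir now (tool +-y), jig deg 0.1
target [ 0.5602 -0.0667  0.02  ] shift tool mm [  0.9 101.9  -1. ] turn [ 0.001  0.001 -0.002] shift world [97.7 29.1 -0.7]
```

Request:
send_rows --motion '[[[0,0,0],[0,5,0],0.33],[[0,0,0],[0,5,0],0.33],[[0,0,0],[0,5,0],0.33],[[0,0,0],[0,5,0],0.33],[[0,0,0],[0,5,0],0.33],[[0,0,0],[0,5,0],0.33],[[0,0,0],[0,5,0],0.33],[[0,0,0],[0,5,0],0.33],[[0,0,0],[0,5,0],0.33],[[0,0,0],[0,0,0],0.33]]'

```text
t: 5.4
tool_pos: [0.5108, -0.0822, 0.0217]
tool_rot: [1.002, 1.325, -0.997]
wrist_force: [-0.1, -0.0, 0.2]
finger_gap: 0.33
```

```bash
python3 plan.py 4 -95 20 0;  python3 - <<'E'
from h import *
d=shot('wrist','w2')
d=shot('side','sd2');a=d['img'][110:320,160:400,::-1];cv2.imwrite('pics/sd2.png',cv2.resize(a,None,fx=2.8,fy=2.8))
E
```

```text
t 5.4 tcp jig [-47.7 -96.3] z 21.7 F [-0.1 -0.   0.2] gap 0.33 R [[0.0, 0.96, 0.28], [-0.0, 0.28, -0.96], [-1.0, 0.0, 0.0]]
push dir now (tool +-y), jig deg 0.1
target [ 0.5602 -0.0667  0.02  ] shift tool mm [ 1.9 51.7 -1.2] turn [ 0.002  0.001 -0.004] shift world [49.4 15.4 -1.7]
```

View pics/w2.png

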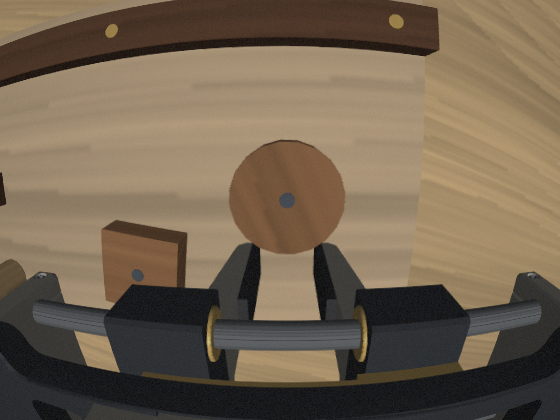

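View pics/sd2.png

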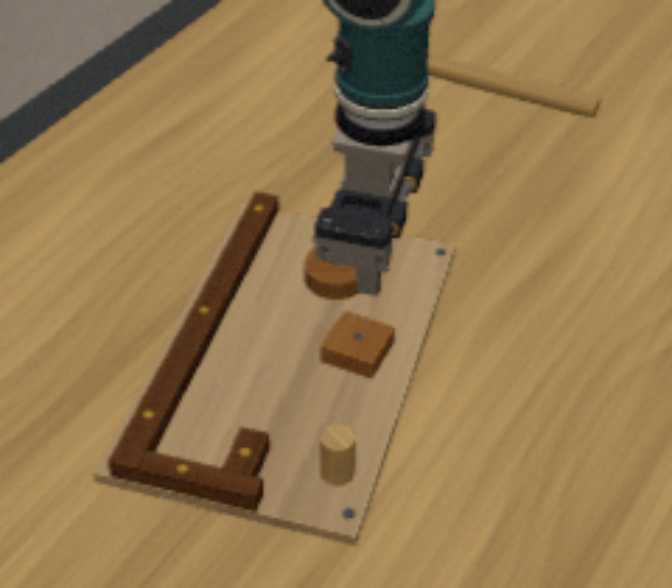

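The blank is cradled and centred (mark at pixel (287,200)), and the square is untouched. I'll keep pushing.

Request:
send_rows --motion '[[[0,0,0],[1,5,0],0.33],[[0,0,0],[0,5,0],0.33],[[0,0,0],[0,5,0],0.33],[[0,0,0],[0,5,0],0.33],[[0,0,0],[0,5,0],0.33],[[0,0,0],[0,5,0],0.33],[[0,0,0],[0,5,0],0.33],[[0,0,0],[0,4,0],0.33],[[0,0,0],[0,3,0],0.33],[[0,0,0],[0,0,0],0.33]]'

```text
t: 6.5
tool_pos: [0.5535, -0.0699, 0.0204]
tool_rot: [1.001, 1.326, -0.999]
wrist_force: [0.0, 0.7, 0.3]
finger_gap: 0.331
```

```bash
python3 plan.py 4 -95 20 0;  python3 - <<'E'
from h import *
q=np.load('q.npy')
d=shot('wrist','w3')
E
```

```text
t 6.5 tcp jig [ -3.3 -96.2] z 20.4 F [0.  0.7 0.3] gap 0.331 R [[0.0, 0.96, 0.28], [-0.0, 0.28, -0.96], [-1.0, 0.0, 0.0]]
push dir now (tool +-y), jig deg 0.1
target [ 0.5602 -0.0667  0.02  ] shift tool mm [ 0.4  7.3 -1.2] turn [ 0.001  0.001 -0.003] shift world [ 6.7  3.2 -0.4]
```

View pics/w3.png

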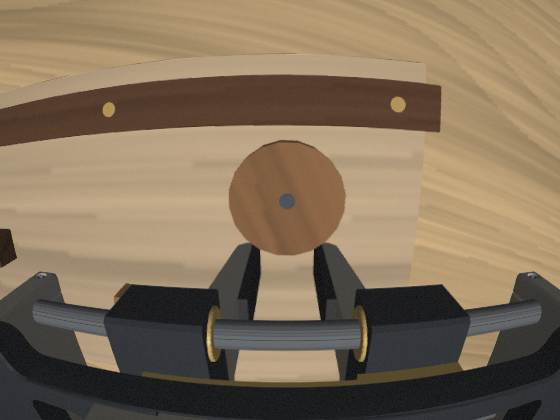

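Request:
send_rows --motion '[[[0,0,0],[0,2,0],0.33],[[0,0,0],[0,2,0],0.33],[[0,0,0],[0,2,0],0.33],[[0,0,0],[0,1,0],0.33],[[0,0,0],[0,1,0],0.33],[[0,0,0],[0,1,0],0.33],[[0,0,0],[0,1,0],0.33]]'

```text
t: 7.25
tool_pos: [0.5616, -0.0678, 0.0201]
tool_rot: [1.0, 1.329, -1.002]
wrist_force: [-2.6, -0.9, 2.3]
finger_gap: 0.334
```

```bash
python3 plan.py 4 -95 20 0;  python3 - <<'E'
from h import *
q=np.load('q.npy')
d=shot('wrist','w4')
E
```

```text
t 7.25 tcp jig [  5.  -96.4] z 20.1 F [-2.6 -0.9  2.3] gap 0.334 R [[-0.0, 0.96, 0.28], [-0.0, 0.28, -0.96], [-1.0, -0.0, 0.0]]
push dir now (tool +-y), jig deg 0.0
target [ 0.5602 -0.0667  0.02  ] shift tool mm [ 0.1 -1.  -1.4] turn [0.    0.001 0.001] shift world [-1.4  1.  -0.1]
```

View pics/w4.png

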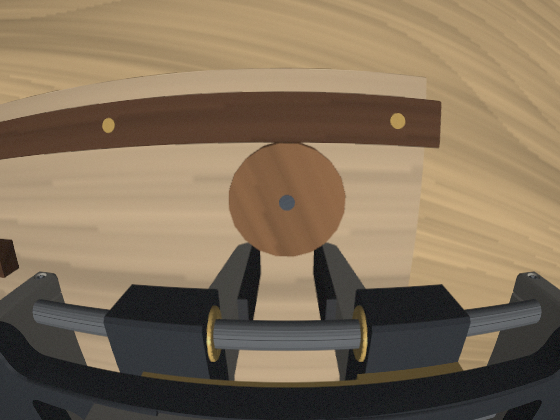

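The blank is against the rail (gap closed at pixel (287,142), 2.7 N reaction). I'll hold briefly, back off, lift and turn for the slide along the rail.

Request:
send_rows --motion '[[[0,0,0],[0,0.5,0],0.33],[[0,0,0],[0,0,0],0.33],[[0,0,0],[0,-6,0],0.33],[[0,0,0],[0,-10,0],0.33],[[0,0,0],[-20,-8,0],0.33],[[0,0,0],[-30,0,0],0.2],[[0,0,0],[-20,0,0],0.13],[[0,0,0],[0,0,0],0.13]]'

```text
t: 8.1
tool_pos: [0.536, -0.0747, 0.0914]
tool_rot: [1.001, 1.328, -1.001]
wrist_force: [1.2, 0.3, -0.4]
finger_gap: 0.135
```

```bash
python3 plan.py 22 -145 95 70;  python3 - <<'E'
from h import *
q=np.load('q.npy')
d=shot('wrist','w5')
print(eyes.regions_of('wrist','blank_center')[0]['box'])
d=shot('side','sd5');a=d['img'][110:320,160:400,::-1];cv2.imwrite('pics/sd5.png',cv2.resize(a,None,fx=2.8,fy=2.8))
r=eyes.regions_of('side','blank_center')[0]; ys,xs=np.nonzero(r['pixels']); print(r['confidence'],Ji(ray(d,xs.mean(),ys.mean(),.022),q))
E
```

```text
t 8.1 tcp jig [-21.5 -96. ] z 91.4 F [ 1.2  0.3 -0.4] gap 0.135 R [[0.0, 0.96, 0.28], [-0.0, 0.28, -0.96], [-1.0, 0.0, 0.0]]
push dir now (tool +-y), jig deg 0.0
target [ 0.5913 -0.1098  0.095 ] shift tool mm [-3.6 43.4 49. ] turn [-1.221  0.     0.   ] shift world [ 55.3 -35.1   3.6]
[244.0, 99.9, 330.8, 181.0]
0.57 [ 40.44524161 -96.44804806]
```

View pics/w5.png

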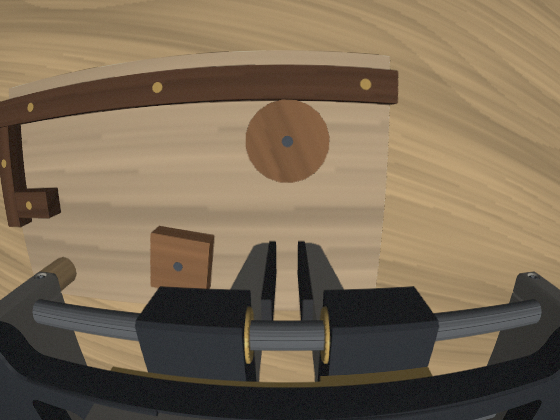

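The blank rests against the rail at jig (40.4, -96.4). Turning now.

Request:
send_rows --motion '[[[-0.136,0,0],[0,0,0],0.13],[[-0.136,0,0],[0,0,0],0.13],[[-0.136,0,0],[0,0,0],0.13],[[-0.136,0,0],[0,0,0],0.13],[[-0.136,0,0],[0,0,0],0.13],[[-0.136,0,0],[0,0,0],0.13],[[-0.136,0,0],[0,0,0],0.13],[[-0.136,0,0],[0,0,0],0.13],[[-0.136,0,0],[0,0,0],0.13],[[0,0,0],[0,0,0],0.13]]'

```text
t: 9.3
tool_pos: [0.526, -0.0718, 0.0744]
tool_rot: [0.018, 1.597, -0.006]
wrist_force: [0.1, -0.3, -0.3]
finger_gap: 0.129
```

```bash
python3 plan.py 22 -146 90 70
```

```text
t 9.3 tcp jig [-30.3 -90.4] z 74.4 F [ 0.1 -0.3 -0.3] gap 0.129 R [[-0.03, 0.01, 1.0], [0.01, 1.0, -0.01], [-1.0, 0.01, -0.03]]
push dir now (tool +-y), jig deg 73.2
target [ 0.5915 -0.1108  0.09  ] shift tool mm [-17.7 -37.9  65.7] turn [ 0.055 -0.027 -0.007] shift world [ 65.5 -39.   15.6]
```

Request:
send_rows --motion '[[[0.055,-0.027,-0.007],[-8,-18,0],0.13],[[0,0,0],[-8,-20,15],0.13],[[0,0,0],[0,0,25],0.13],[[0,0,0],[0,0,20],0.13],[[0,0,0],[0,0,6],0.13],[[0,0,0],[0,0,0],0.13]]'

```text
t: 9.9
tool_pos: [0.5886, -0.1236, 0.0894]
tool_rot: [0.077, 1.569, -0.084]
wrist_force: [0.8, 0.7, -0.0]
finger_gap: 0.129
```

```bash
python3 plan.py 22 -146 20 70
```

```text
t 9.9 tcp jig [  15.6 -157.5] z 89.4 F [ 0.8  0.7 -0. ] gap 0.129 R [[0.0, 0.1, 0.99], [-0.0, 0.99, -0.1], [-1.0, -0.0, 0.0]]
push dir now (tool +-y), jig deg 68.1
target [ 0.5915 -0.1108  0.02  ] shift tool mm [69.4 13.3  1.6] turn [-0.033  0.001  0.004] shift world [  3.   12.8 -69.4]
```

Request:
send_rows --motion '[[[-0.033,0,0.004],[20,4,2],0.13],[[0,0,0],[24,4,0],0.13],[[0,0,0],[14,0,0],0.13],[[0,0,0],[7,0,0],0.13],[[0,0,0],[3,0,0],0.13],[[0,0,0],[0,0,0],0.13]]'

```text
t: 10.5
tool_pos: [0.5877, -0.118, 0.0204]
tool_rot: [0.057, 1.57, -0.063]
wrist_force: [0.5, -0.6, 0.7]
finger_gap: 0.13
```

```bash
python3 plan.py 26.5 -135 20 70;python3 - <<'E'
from h import *
shot('wrist','w6')
E
```

```text
t 10.5 tcp jig [  16.3 -151.9] z 20.4 F [ 0.5 -0.6  0.7] gap 0.13 R [[0.0, 0.08, 1.0], [-0.0, 1.0, -0.08], [-1.0, -0.0, 0.0]]
push dir now (tool +-y), jig deg 69.6
target [ 0.5928 -0.099   0.02  ] shift tool mm [ 0.4 19.4  3.7] turn [-0.006  0.     0.003] shift world [ 5.1 19.1 -0.4]
```

View pics/w6.png

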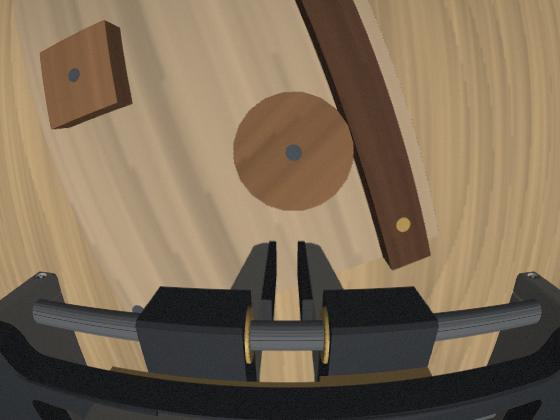

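Request:
send_rows --motion '[[[-0.006,0,0],[0,4,3.5],0.13],[[0,0,0],[0,5,0.5],0.13],[[0,0,0],[0,4,0],0.13],[[0,0,0],[0,3,0],0.13],[[0,0,0],[0,3.5,-1],0.13],[[0,0,0],[0,4,-1.3],0.13],[[0,0,0],[0,4,-1.4],0.13],[[0,0,0],[0,4,-1.4],0.13],[[0,0,0],[0,4,-1.4],0.13]]'

```text
t: 11.45
tool_pos: [0.5888, -0.0831, 0.0231]
tool_rot: [0.051, 1.567, -0.064]
wrist_force: [-0.6, -1.4, 0.4]
finger_gap: 0.129
```

```bash
python3 plan.py 26.5 -60 20 70;python3 - <<'E'
from h import *
shot('wrist','w7')
E
```

```text
t 11.45 tcp jig [  27.  -118.7] z 23.1 F [-0.6 -1.4  0.4] gap 0.129 R [[0.0, 0.07, 1.0], [-0.01, 1.0, -0.07], [-1.0, -0.01, 0.0]]
push dir now (tool +-y), jig deg 69.8
target [ 0.5722 -0.0269  0.02  ] shift tool mm [  2.6  54.9 -20.7] turn [-0.003  0.003  0.008] shift world [-16.6  56.3  -3.1]
```

View pics/w7.png

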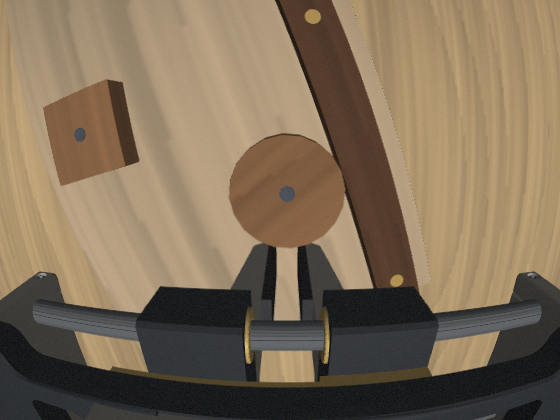

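The blank is cradled and touching the rail; continuing the slide.

Request:
send_rows --motion '[[[0,0.002,0.004],[1,5,-1.8],0.13],[[0,0,0],[0.6,5.5,-2],0.13],[[0,0,0],[0.4,5.5,-2],0.13],[[0,0,0],[0.3,5.5,-2],0.13],[[0,0,0],[0.3,5.5,-2],0.13],[[0,0,0],[0.3,5.5,-2],0.13],[[0,0,0],[0.3,5.5,-2],0.13],[[0,0,0],[0.3,5.5,-2],0.13],[[0,0,0],[0.3,5.5,-2],0.13],[[0,0,0],[0.3,5,-1.8],0.13]]'

```text
t: 12.5
tool_pos: [0.5718, -0.0224, 0.0187]
tool_rot: [0.053, 1.569, -0.059]
wrist_force: [0.0, -2.7, 1.8]
finger_gap: 0.13
```

```bash
python3 plan.py 27 0 20 70;python3 - <<'E'
from h import *
shot('wrist','w8')
E
```

```text
t 12.5 tcp jig [ 27.3 -55.6] z 18.7 F [ 0.  -2.7  1.8] gap 0.13 R [[0.0, 0.07, 1.0], [-0.0, 1.0, -0.07], [-1.0, -0.0, 0.0]]
push dir now (tool +-y), jig deg 69.9
target [0.5561 0.0309 0.02  ] shift tool mm [ -1.5  52.1 -19.4] turn [-0.002  0.001  0.004] shift world [-15.6  53.4   1.3]
```

View pics/w8.png

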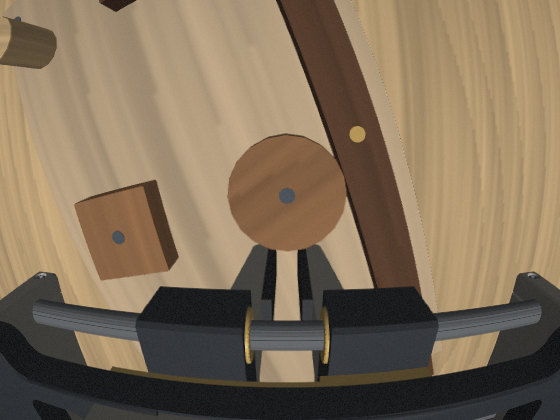

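Request:
send_rows --motion '[[[0,0,0],[-0.6,5.2,-1.9],0.13],[[0,0,0],[0,5.2,-1.9],0.13],[[0,0,0],[0,5.2,-1.9],0.13],[[0,0,0],[0,5.2,-1.9],0.13],[[0,0,0],[0,5.2,-1.9],0.13],[[0,0,0],[0.1,5.2,-1.9],0.13],[[0,0,0],[0.1,5.2,-1.9],0.13],[[0,0,0],[0.1,5.2,-1.9],0.13],[[0,0,0],[0.1,5.2,-1.9],0.13],[[0,0,0],[0.1,5,-1.8],0.13]]'

```text
t: 13.55
tool_pos: [0.5551, 0.0368, 0.0186]
tool_rot: [0.054, 1.569, -0.057]
wrist_force: [0.2, -1.4, 1.2]
finger_gap: 0.129
```

```bash
python3 plan.py 27 50 20 70;python3 - <<'E'
from h import *
shot('wrist','w9')
E
```

```text
t 13.55 tcp jig [27.6  5.9] z 18.6 F [ 0.2 -1.4  1.2] gap 0.129 R [[0.0, 0.07, 1.0], [-0.0, 1.0, -0.07], [-1.0, -0.0, 0.0]]
push dir now (tool +-y), jig deg 69.9
target [0.5424 0.079  0.02  ] shift tool mm [ -1.5  41.2 -15.7] turn [-0.001  0.001  0.002] shift world [-12.7  42.2   1.4]
```

View pics/w9.png

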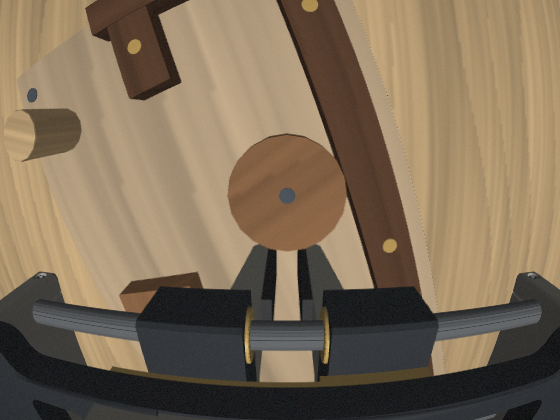

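Request:
send_rows --motion '[[[0,0,0],[-0.6,4.5,-1.7],0.13],[[0,0,0],[0,4.5,-1.7],0.13],[[0,0,0],[0,4.5,-1.7],0.13],[[0,0,0],[0,4.5,-1.7],0.13],[[0,0,0],[0,4.5,-1.7],0.13],[[0,0,0],[0,4.5,-1.7],0.13],[[0,0,0],[0,4.5,-1.7],0.13],[[0,0,0],[0.1,4.5,-1.7],0.13],[[0,0,0],[0.1,4.5,-1.7],0.13],[[0,0,0],[0.1,4.5,-1.7],0.13]]'

```text
t: 14.6
tool_pos: [0.5401, 0.089, 0.0189]
tool_rot: [0.055, 1.568, -0.055]
wrist_force: [0.2, -0.5, 1.3]
finger_gap: 0.13
```

```bash
python3 plan.py 27.5 99 20 70;python3 - <<'E'
from h import *
shot('wrist','w10')
E
```

```text
t 14.6 tcp jig [27.5 60.2] z 18.9 F [ 0.2 -0.5  1.3] gap 0.13 R [[0.0, 0.07, 1.0], [0.0, 1.0, -0.07], [-1.0, 0.0, 0.0]]
push dir now (tool +-y), jig deg 70.0
target [0.5294 0.1262 0.02  ] shift tool mm [ -1.1  36.4 -13.3] turn [ 0.     0.002 -0.   ] shift world [-10.7  37.3   1.1]
```

View pics/w10.png

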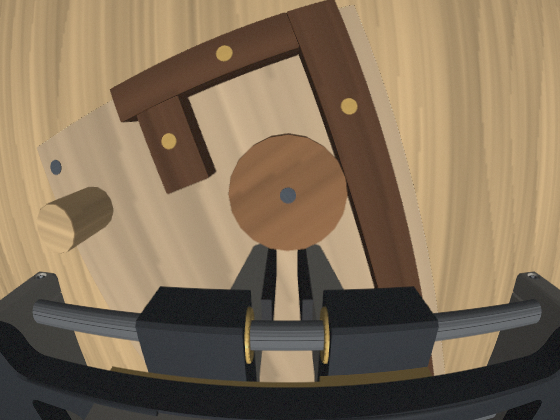

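Request:
send_rows --motion '[[[0,0,0],[-0.6,4,-1.5],0.13],[[0,0,0],[0,4,-1.4],0.13],[[0,0,0],[0,4,-1.4],0.13],[[0,0,0],[0,4,-1.4],0.13],[[0,0,0],[0,4,-1.4],0.13],[[0,0,0],[0,3,-1.1],0.13],[[0,0,0],[0,2,-0.7],0.13]]'

```text
t: 15.35
tool_pos: [0.5318, 0.1178, 0.0195]
tool_rot: [0.055, 1.569, -0.053]
wrist_force: [0.8, -0.8, -0.1]
finger_gap: 0.13
```

```bash
python3 plan.py 27.5 99 20 70;python3 - <<'E'
from h import *
shot('wrist','w11')
E
```

```text
t 15.35 tcp jig [27.5 90.2] z 19.5 F [ 0.8 -0.8 -0.1] gap 0.13 R [[0.0, 0.07, 1.0], [0.0, 1.0, -0.07], [-1.0, 0.0, 0.0]]
push dir now (tool +-y), jig deg 70.1
target [0.5294 0.1262 0.02  ] shift tool mm [-0.5  8.3 -3. ] turn [ 0.001  0.001 -0.001] shift world [-2.4  8.4  0.5]
```

View pics/w11.png

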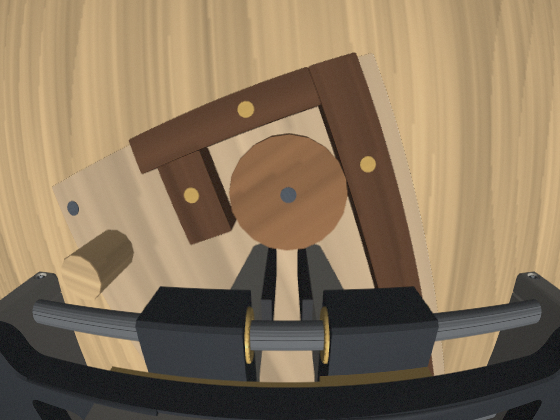

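Request:
send_rows --motion '[[[0,0,0],[-0.2,2,-0.7],0.13],[[0,0,0],[0,2,-0.7],0.13],[[0,0,0],[0,1.5,-0.5],0.13],[[0,0,0],[0,1,-0.4],0.13],[[0,0,0],[0,1,-0.3],0.13],[[0,0,0],[0,1,-0.3],0.13]]'

```text
t: 16.0
tool_pos: [0.5299, 0.1245, 0.0196]
tool_rot: [0.053, 1.569, -0.057]
wrist_force: [0.8, -3.9, 0.7]
finger_gap: 0.134
```

```bash
python3 plan.py 27.5 99 20 70;python3 - <<'E'
from h import *
shot('wrist','w12')
E
```

```text
t 16.0 tcp jig [27.5 97.2] z 19.6 F [ 0.8 -3.9  0.7] gap 0.134 R [[0.0, 0.07, 1.0], [-0.0, 1.0, -0.07], [-1.0, -0.0, 0.0]]
push dir now (tool +-y), jig deg 70.0
target [0.5294 0.1262 0.02  ] shift tool mm [-0.4  1.7 -0.6] turn [-0.001  0.002  0.002] shift world [-0.5  1.7  0.4]
```

View pics/w12.png

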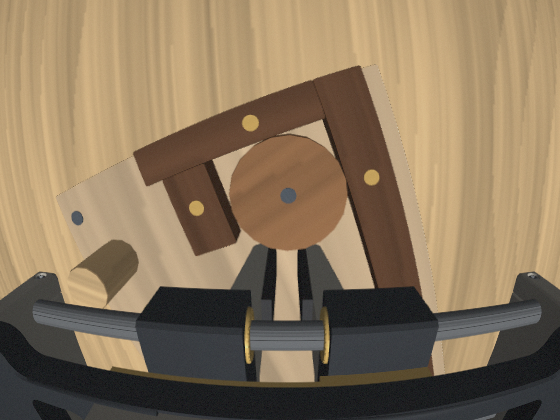

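Request:
send_rows --motion '[[[0,0,0],[0,1.5,0],0.13],[[0,0,0],[0,1.5,0],0.13],[[0,0,0],[0,1.5,0],0.13]]'

```text
t: 16.35
tool_pos: [0.5299, 0.1246, 0.0196]
tool_rot: [0.051, 1.571, -0.065]
wrist_force: [-0.9, -6.1, 4.0]
finger_gap: 0.128
```

```bash
python3 plan.py 27.5 99 20 70;python3 - <<'E'
from h import *
shot('wrist','w13')
E
```

```text
t 16.35 tcp jig [27.5 97.3] z 19.6 F [-0.9 -6.1  4. ] gap 0.128 R [[-0.0, 0.07, 1.0], [-0.01, 1.0, -0.07], [-1.0, -0.01, -0.0]]
push dir now (tool +-y), jig deg 69.8
target [0.5294 0.1262 0.02  ] shift tool mm [-0.4  1.6 -0.6] turn [-0.004 -0.     0.009] shift world [-0.5  1.6  0.4]
```

View pics/w13.png

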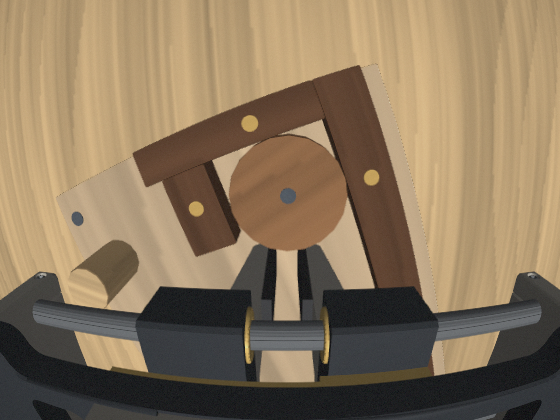

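The position stalled while the force rose to about 6 N, so the blank is bottomed against both the rail and the stop. I'll back straight off and lift.

Request:
send_rows --motion '[[[0,0,0],[0,-3,0],0.13],[[0,0,0],[0,-8,0],0.13],[[0,0,0],[0,-10,0],0.13],[[0,0,0],[-20,-10,0],0.13],[[0,0,0],[-35,-20,0],0.13],[[0,0,0],[-40,-30,0],0.13],[[0,0,0],[-40,-30,0],0.13],[[0,0,0],[0,0,0],0.13]]'

```text
t: 17.2
tool_pos: [0.5198, 0.0125, 0.1577]
tool_rot: [0.052, 1.575, -0.057]
wrist_force: [1.1, -0.5, 1.6]
finger_gap: 0.13
```

```bash
python3 plan.py; python3 - <<'E'
from h import *
q=np.load('q.npy')
d=shot('wrist','w14')
for n in ['wrist','side','scene']:
    if n!='wrist': d=eyes.read_camera(n)
    for r in eyes.regions_of(n,'blank_center')[:2]:
        ys,xs=np.nonzero(r['pixels']); print(n,r['confidence'],len(xs),Ji(ray(d,xs.mean(),ys.mean(),.025 if n!='wrist' else .03,n=='wrist'),q))
    for r in eyes.regions_of(n,'square_center')[:1]:
        ys,xs=np.nonzero(r['pixels']); print(n,'sq',Ji(ray(d,xs.mean(),ys.mean(),.022 if n!='wrist' else .03,n=='wrist'),q))
    if n=='side':
        cv2.imwrite('pics/sd14.png',cv2.resize(d['img'][110:320,160:400,::-1],None,fx=2.8,fy=2.8,interpolation=2))
E
```

```text
t 17.2 tcp jig [-13.   -7.7] z 157.7 F [ 1.1 -0.5  1.6] gap 0.13 R [[-0.0, 0.07, 1.0], [-0.0, 1.0, -0.07], [-1.0, -0.0, -0.0]]
push dir now (tool +-y), jig deg 70.1
wrist 0.83 3308 [ 42.27421112 132.4648108 ]
wrist sq [-53.94903019  -6.07203472]
side 0.9 464 [ 42.36053607 130.59775285]
side sq [-57.18997565  -8.65777165]
scene 0.74 267 [ 39.72776435 134.27112094]
scene sq [-54.18659154  -4.62896301]
```

View pics/w14.png

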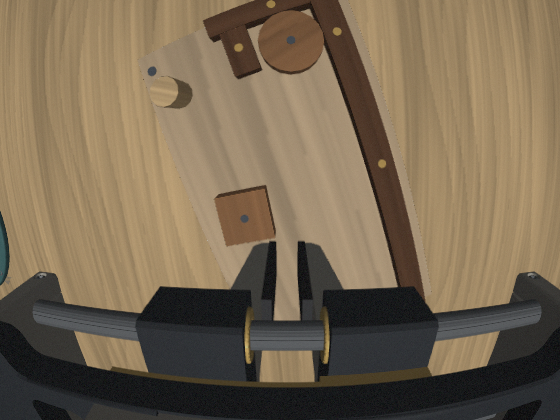

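View pics/sd14.png

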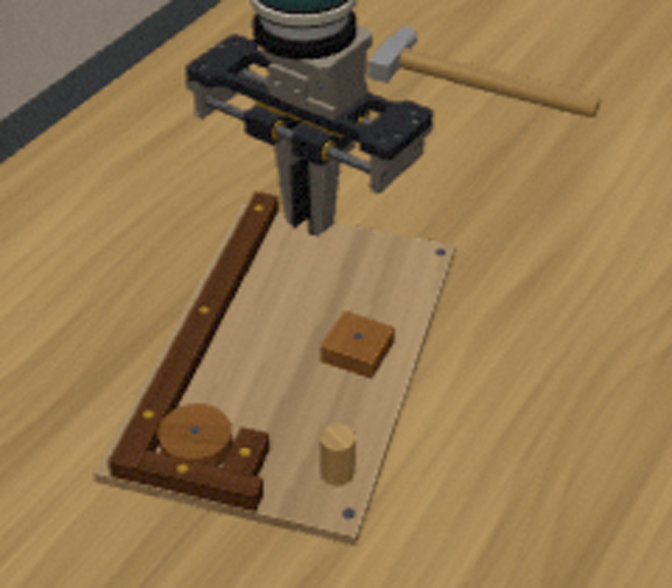

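```bash
python3 - <<'E'
from h import *
q=np.load('q.npy')
def mark(d,exp,n):
    u,v=proj(d,J(exp,q)); u,v=int(u),int(v)
    g=d['img'][v-6:v+7,u-6:u+7].astype(float); bl=g[:,:,2]-g[:,:,0]  # bluish vs wood
    w=np.clip(bl-(np.median(bl)+12),0,None); yy,xx=np.mgrid[v-6:v+7,u-6:u+7]
    X=ray(d,(w*xx).sum()/w.sum(),(w*yy).sum()/w.sum(),.032); print(n,'mark',(w>0).sum(),Ji(X,q).round(1))
for n in ['side','scene']:
    d=eyes.read_camera(n); mark(d,(40,133,32),n); mark(d,(-57,-7,32),n+' sq')
    if n=='scene':
        cv2.imwrite('pics/sc15.png',cv2.resize(d['img'][190:270,280:370,::-1],None,fx=7,fy=7,interpolation=2))
d=eyes.read_camera('wrist')
c=cv2.resize(d['img'][0:90,190:370,::-1],None,fx=4.4,fy=4.4,interpolation=2); cv2.imwrite('pics/w15.png',c)
for e,(u,v) in [('mark',(291,40)),('rail/stop corner top?',(311,9)),('lip end',(259,69))]: print(e,Ji(ray(d,u,v,.032,True),q).round(1))
E
```

```text
side mark 12 [ 41.2 132.8]
side sq mark 12 [-56.9  -8.4]
scene mark 16 [ 35.6 135.4]
scene sq mark 16 [-54.9  -9.1]
mark [ 38.8 139.2]
rail/stop corner top? [ 65.9 162.1]
lip end [  3.3 123.4]
```

View pics/sc15.png

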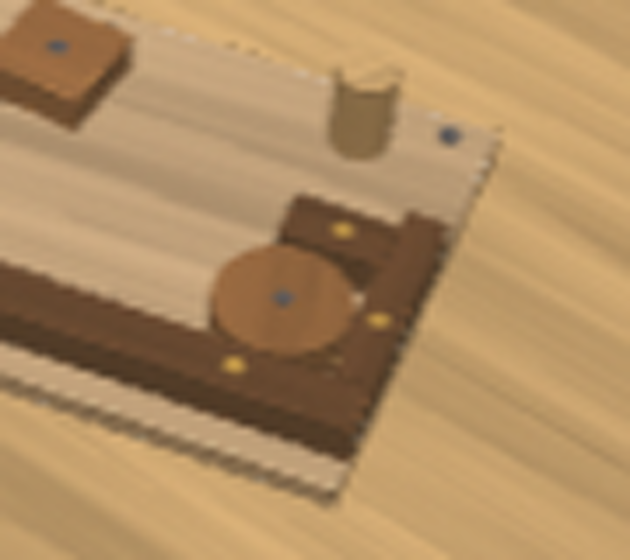

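View pics/w15.png

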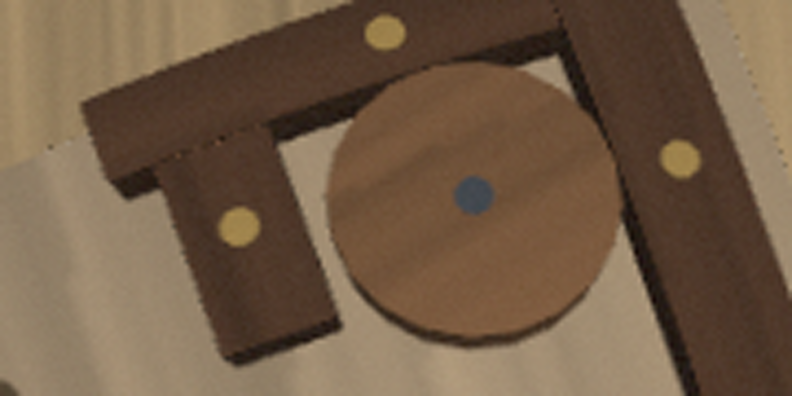

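The close wrist view shows the blank's top rim touching the top edges of both the stop and the rail, with only the clearance gap at the lip. Nothing else has moved, so I'm handing in.

```bash
python3 - <<'E'
from h import *
print(robot.finish_job())
E
```

```text
the job is handed in; nothing more can be done
None
```

I pushed the round blank across to the rail with the fingertips, then slid it along the rail into the pocket. After that I backed the hand off, lifted it clear and handed the job in at about 17 s; no verdict is reported.

- **Rail contact:** the side camera put the blank at jig (40.4, -96.4) mm, against the rail and about 230 mm short of home.
- **Home:** at the end the arm stopped moving while the force rose to about 6 N. After I backed off, the close wrist view showed the blank's rim touching both the rail and the end stop.
- **Other objects:** the square's position matched its start to within 3 mm in each camera. The dowel, hammer and glue bottle I judged only by eye. The dowel and hammer looked unmoved in the last side picture. The bottle was out of the final views, but the arm never went near it.
- **Disagreement:** the final camera readings of the blank's centre varied, against a true home of (40, 135). The side camera gave (41.2, 132.8), the scene camera (35.6, 135.4) and the wrist camera (38.8, 139.2). That spread is wider than the 3 mm tolerance, so I relied on the contact evidence rather than these numbers.

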